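Make up the machine kit and the hand-finishing kit

ROBOT

A 6-joint arm with a two-finger parallel gripper is mounted at the origin on a cart in front of the work surface, level with it; the furniture and walls round the work are solid. World frame = base frame: x ahead of the robot, y to its left, z up, the work surface at z = 0. Lengths are in m, angles in rad, forces in N, time in s.
With the tool pointing down it reaches from about 0.35 to 0.775 m from the base axis. Payload 5.5 kg.
Tool frame: the origin (TCP) lies on the centre line of the jaws, within the pads' length; the fingertips stand 11 mm ahead of it and the grasp point (between the pads) lies 8 mm behind it (env.tip_extent is the distance from the TCP to the fingertips, in m); z points along the fingers, y is the line along which they close (so a half turn about z gives the same grasp; the last joint's range is limited). The gripper opens to 85 mm and grips with 20 to 120 N. Pads are 22 mm wide; open, the fingers measure 114 mm over their backs; the gripper's body (76 mm by 85 mm) begins 54 mm behind the grasp point. The pads swing forward as they close: fully open they stand 13 mm farther back than shut.
Start: joints at [-1.287, 0.313, 0.046, 1.304, 0, 1.431], TCP at [0.236, -0.524, 0.242] pointing down, gripper open.
Joint ranges: [-2.76, 2.76], [-0.86, 1.69], [-1.03, 1.26], [-2.2, 2.34], [-1.47, 1.5], [-3.14, 3.14]. Speed limits (rad/s): [2.57, 2.57, 3.14, 3.14, 3.14, 3.14].

INTERFACE

Orientations are given as a unit quaternion [w, x, y, z].
In Python, from workcell import env gives the robot as it stands.
- The arm moves only by the shell command python3 -m jog 'ROWS' [FORCE]. ROWS is JSON, a list of rows, each a list of 5 numbers: the gripper's target within -1 to 1 (shut at 1, half-way at 0, fully open at -1), then the shift along the tool's x, y, z in m, then the turn about the tool's z in degrees. In form: [[fingers, tx, ty, tz, turn], ...]. A call has 1 to 5 rows; each row shifts and turns the commanded pose from where the row before left it, along the tool's axes as they then stand; what a row does not reach is not made up. A row lasts 1/12 s, in which the tool goes at most 41.7 mm and 7.16 degrees, less where a joint would pass 70% of its speed; a pose out of reach is approached as far as the arm can. A call is refused whole if a number of a shift passes 0.0417 or a number of a turn 7.16, either way. A call with a gripper value outside its range is refused whole. The fingers move at their own pace and stop on an object; FORCE is the grip in N (left out, the last holds). Time passes only in rows, so rows that do not move let the fingers close. It gives the time, the measured TCP pose, the force, the opening and the grip force at its end, in the units of the state.
- env.get_state(): the state, without advancing time (a new reading comes with each control period).
- env.read_camera(name): name is "scene" or "top" or "wrist"; returns a dict with "img" (480x640x3 uint8, red, green, blue), "fov_y" (degrees; the focal length in pixels is half the picture's height over the tangent of half this angle, whatever the lens; pixels are square), "cx", "cy" (the principal point, pixels), "T" (4x4, takes a point from camera to world coordinates). Camera axes: x right, y up, looking along -z (the intrinsics and any distortion apply to the point x, -y, -z); pixel columns grow to the right and rows downward; lengths in m; the calibration is good to about 2 mm. A picture is of the moment at which its call begins. There is no depth.
- env.hand_in(): hands the job in; it is judged then, once.
The state is a dict: "clock": time; "joint_pos": joint angles; "qvel": joint speeds; "tau": joint torques, N m; "tcp_pos": TCP position; "orientation": TCP orientation; "wrist_force": force on the tool from outside, world axes, zero at the start; "ft_torque": the same for the moment, N m; "finger_gap": finger opening in m; "grip_force": force on a finger pad.
Only numpy, scipy, OpenCV 4.12 (cv2) and the standard library are available. Lean on these libraries where they do the work, as an engineer would, in place of code of your own. Each camera call takes 0.05 s, during which the arm holds its last target. There are 200 camera calls.

TASK

Make up the two kits from the stock on the table. Machine kit: lay the small red-handled screwdriver flat along the bottom of the deep grey metal box, seat the grey lift-out tray level on the box's ledges over it, and have the bobbin lying flat in the round cup of that tray. Hand-finishing kit: lay the seam ripper lengthwise in the long compartment of the wooden tray and stand the thimble, closed end up as it is, in the empty small compartment beside the wax; the awl among the stock belongs to neither kit, so leave it where it lies.

Things in the scene. Friction and masses are not known exactly. Their poses are not given: they have to be found in the camera images.
- machine_box: Machine kit box, fixed: open grey metal box with steel end pulls, 104 (x) x 184 (y) x 54 high, walls 3. Origin under its centre on the table, z up. Floor top z = 3, inside 98 x 178. Across each end (+-y) runs a steel ledge 9 wide, top z = 30; floor between them 160 long. Screwdriver goes flat on the floor along y, near the middle; the lift-out tray rests on both ledges, underside at z = 30.
- lift_out_tray: Lift-out tray, loose, about 160 g: grey plastic, 88 (x) x 168 (y) x 20 high, 5 mm play all round in the box, either way round. Origin under its centre, z up. Black bar grip over the middle, 60 along x, 10 thick along y, z = 38 to 52: pinch it along y. Bobbin cup at x 0, y +42: low ring, inner diameter 36, outer 41, rim z = 6.5, floor z = 2.5; cell walls 20 high. Two white needle cases fixed at -y.
- finishing_tray: Hand-finishing tray, fixed: shallow wooden tray 148 x 148. Origin under its centre on the table, z up. Floor top z = 4; outer walls 6 thick, up to 20 high; inner walls 4 thick, top z = 16. Long compartment at -x: centre (-35, 0), 66 (x) x 136 (y), for the seam ripper along y. Two small ones at +x, 66 square: (35, 35) is empty, for the thimble; (35, -35) holds a fixed yellow wax block.
- screwdriver: Small screwdriver, red handle and thin steel blade, lying flat: 128 long (y), 19 wide (x), 18 high, about 45 g. Origin under the middle of its length, z up. Handle from y = -8 to 64, the thin blade is the -y part. Grip the handle near y = 28, across x. It may point either way in the box.
- ripper: Seam ripper, magenta handle and thin steel fork, lying flat: 103 long (y), 11 wide (x), 10 high, 12 g. Origin under the middle of its length, z up. Handle from y = -10 to 52, the thin fork is the -y part. Grip the handle near y = 21, across x. It may point either way in the tray.
- thimble: Steel thimble standing on its open end, closed end up: 19 diameter, 22 high, slightly tapered. Origin at the centre of its underside, z up.
- bobbin: Metal bobbin with pale thread, lying on its flange: 21 diameter, 11 high, 12 g. Origin at the centre of its underside, z up.
- awl: Awl with turned wooden handle and thin steel point, lying flat: 149 long (y), 23 wide (x), 22 high. Origin under the middle of its length, handle to +y (y = -13 to 74). Belongs to no kit: leave it.
- gooseneck_lamp: Grey work lamp, fixed to the table's back. Only an obstacle: its conical shade, 0.2 m across, hangs 0.15 to 0.42 m above the table; the shade's middle is 0.14 m nearer to the robot (-x) and 0.08 m further right (-y) than this origin. Carry things round its front, nearer to the robot.

How it is judged:
By the outcome, as a careful person would: the job done as asked, in the order asked, and still so for the second after the job is handed in, with the robot touching nothing.
It also fails if it takes over 144 s, if anything falls off the work surface, if the arm or the gripper's body presses on something with over 40 N, if the wrist force passes 120 N, or if a joint passes its speed limit or range.

## Working session

There is one attempt and no reset: what is moved stays moved. The work goes in short steps, Python scripts to look and compute and a shell command to move; the robot and the scene stay as the last step left them, time stands still between calls to the robot, and variables do not carry over. Pictures are saved under pics/ and viewed, at most 14 in all, crops included, and the job is handed in when it is done.

```bash
mkdir -p pics; ls; cat > h.py <<'E'
import numpy as np, cv2
from workcell import env
def cam(n,f=None):
    r=env.read_camera(n)
    if f: cv2.imwrite('pics/'+f,r['img'][:,:,::-1])
    return r
def pix2w(r,u,v,z):
    f=240/np.tan(np.radians(r['fov_y'])/2)
    d=r['T'][:3,:3]@np.array([(u-r['cx'])/f,-(v-r['cy'])/f,-1.0]);o=r['T'][:3,3]
    return (o+d*(z-o[2])/d[2])
def w2pix(r,p):
    f=240/np.tan(np.radians(r['fov_y'])/2)
    c=r['T'][:3,:3].T@(np.asarray(p)-r['T'][:3,3])
    return r['cx']+f*c[0]/-c[2], r['cy']-f*c[1]/-c[2]
E
python3 - <<'E'
from h import *
for n in('top','scene'):
    r=cam(n,n+'0.png');print({k:r[k] for k in r if k!='img'})
s=env.get_state();print(s)
E
```

```text
pics
{'fov_y': 54.202378040034404, 'cx': 316.39097941149004, 'cy': 240.03481814373228, 'T': array([[ 0.00384082,  0.99459659, -0.10374423,  0.46732541],
       [-0.99999096,  0.00400941,  0.0014166 ,  0.01158487],
       [ 0.0018249 ,  0.10373785,  0.994603  ,  1.05819802],
       [ 0.        ,  0.        ,  0.        ,  1.        ]])}
{'fov_y': 52.58453976733017, 'cx': 320.53835904922494, 'cy': 241.54028286888527, 'T': array([[-0.91709018,  0.25618324, -0.30547627,  0.11686275],
       [-0.39865977, -0.58158705,  0.70910288,  1.06006872],
       [ 0.00399923,  0.77209238,  0.63549772,  0.92338599],
       [ 0.        ,  0.        ,  0.        ,  1.        ]])}
{'clock': 0.1, 'joint_pos': array([-1.28660614e+00,  3.13938260e-01,  4.50663504e-02,  1.30360211e+00,
       -2.64380120e-05,  1.43119955e+00]), 'qvel': array([-1.29301777e-03, -3.52878739e-03,  1.07614166e-03,  7.09242165e-05,
        2.06849299e-03,  3.49983865e-04]), 'tau': array([ 2.62962152e-03, -4.81723809e+01,  2.99245244e+01,  1.27861279e-02,
       -1.53228857e-04, -4.18499326e-06]), 'tcp_pos': array([ 0.23630682, -0.52370303,  0.24147993]), 'orientation': array([-8.35699005e-04,  9.77634100e-01,  2.10311347e-01, -7.37773918e-05]), 'wrist_force': array([0.14317663, 0.43222308, 0.28038796]), 'ft_torque': array([0.06222186, 0.03671116, 0.00406801]), 'grip_force': 0.0, 'finger_gap': 0.08537001536114218}
```

View pics/top0.png

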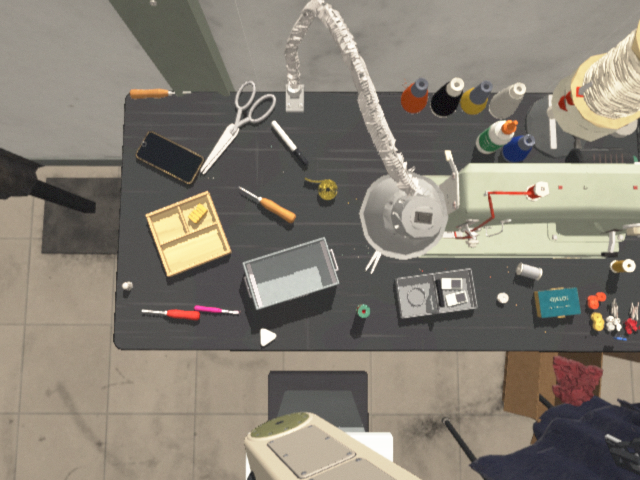

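View pics/scene0.png

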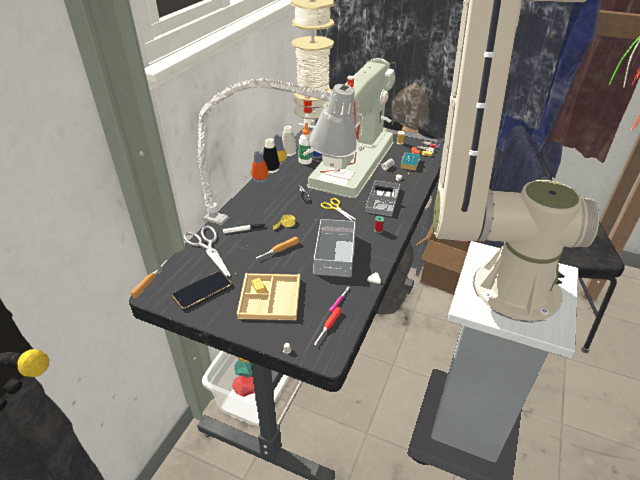

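The top view shows the screwdriver (170,314), ripper (216,310), thimble (127,286), wooden tray (188,234), box (291,273), lift-out tray (436,294), bobbin candidate (503,298) and awl (268,205). I'll crop in for detail.

```bash
python3 - <<'E'
import cv2
i=cv2.imread('pics/top0.png')
a=cv2.resize(i[185:345,115:345],(0,0),fx=3.4,fy=3.4,interpolation=cv2.INTER_CUBIC)
b=cv2.resize(i[255:330,340:540],(0,0),fx=3.9,fy=3.9,interpolation=cv2.INTER_CUBIC)
cv2.imwrite('pics/a.png',a);cv2.imwrite('pics/b.png',b)
E
```

```text
(no output)
```

View pics/a.png

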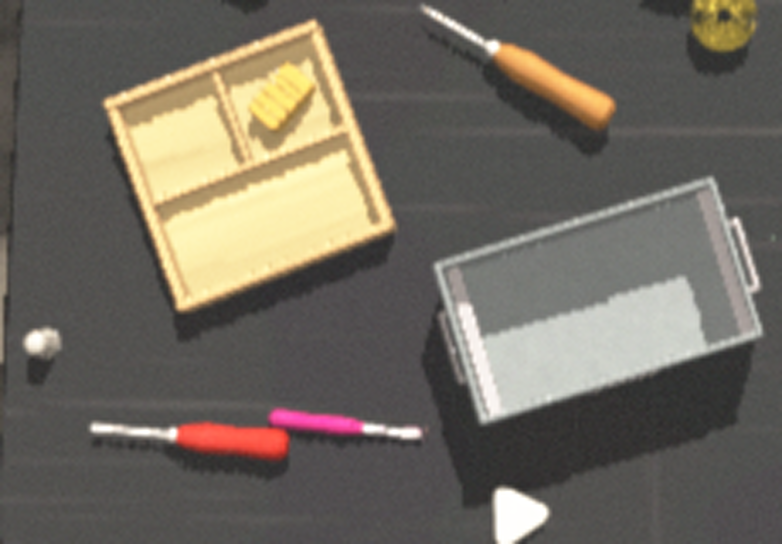

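View pics/b.png

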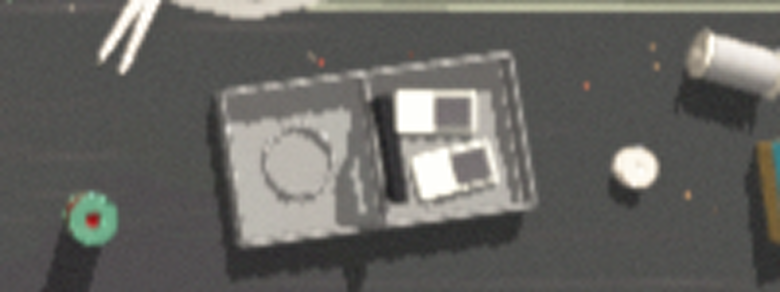

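Crop a: screwdriver tip (93,428), handle end (288,443). Ripper fork (425,434), handle end (270,416). Thimble (41,342); wooden tray and box corners are clear. Crop b: tray corners, with the cup on the left (+y) at (297,163), needle cases on the right, and the bobbin at (636,166).

```bash
python3 - <<'E'
from h import *
r=env.read_camera('top')
A=lambda p,z:pix2w(r,p[0]/3.4+115-.35,p[1]/3.4+185-.35,z)[:2]
B=lambda p,z:pix2w(r,p[0]/3.9+340-.37,p[1]/3.9+255-.37,z)[:2]
def seg(n,tip,end,z,off):
    a,b=A(tip,z),A(end,z);d=(b-a)/np.linalg.norm(b-a);c=(a+b)/2
    print(n,'len',np.linalg.norm(b-a).round(3),'c',c.round(4),'ang',np.degrees(np.arctan2(d[1],d[0])).round(1),'grip',(c+off*d).round(4))
seg('sd',(93,428),(288,443),.009,.028); seg('rip',(425,434),(270,416),.005,.021)
print('thimble',A((41,341),.02),'bobbin',B((636,166),.011),'cup',B((297,163),.005))
def quad(n,F,P,z):
    q=np.array([F(p,z) for p in P]);c=q.mean(0);e=(q[1]+q[2]-q[0]-q[3])/2;g=(q[0]+q[1]-q[2]-q[3])/2
    print(n,c.round(4),'e',np.linalg.norm(e).round(3),np.degrees(np.arctan2(e[1],e[0])).round(1),'g',np.linalg.norm(g).round(3),np.degrees(np.arctan2(g[1],g[0])).round(1))
quad('wood',A,[(105,103),(316,22),(396,230),(182,312)],.02)
quad('box',A,[(436,265),(712,180),(762,332),(485,422)],.054)
quad('tray',B,[(220,92),(512,53),(537,207),(240,243)],.02)
print('wax',A((283,97),.01),'awl',A((425,8),.01),A((610,120),.01))
R=cv2  # tool axes now
from scipy.spatial.transform import Rotation as Ro
s=env.get_state();w=s['orientation'];M=Ro.from_quat([*w[1:],w[0]]).as_matrix();print(M.round(3),env.tip_extent)
E
```

```text
sd len 0.127 c [0.4138 0.3319] ang -94.1 grip [0.4117 0.3039]
rip len 0.102 c [0.4207 0.2307] ang 83.7 grip [0.423  0.2516]
thimble [0.47450106 0.427427  ] bobbin [ 0.45072868 -0.40373045] cup [ 0.45159834 -0.21212622]
wood [0.5892 0.2959] e 0.148 -68.4 g 0.148 22.1
box [0.5017 0.0645] e 0.182 -72.2 g 0.102 18.3
tray [ 0.4602 -0.2545] e 0.168 -82.6 g 0.086 7.2
wax [0.63659305 0.27810585] awl [0.69716881 0.185014  ] [0.62204897 0.06066574]
[[ 0.912  0.411 -0.   ]
 [ 0.411 -0.912  0.001]
 [ 0.    -0.001 -1.   ]] 0.011
```

```bash
cat >> h.py <<'E'
def pose():
    s=env.get_state();w=s['orientation']
    x=2*(w[1]**2)-1+2*w[0]**2; y=2*(w[1]*w[2]+w[0]*w[3])
    return np.r_[s['tcp_pos'],np.degrees(np.arctan2(y,x))],s
def plan(*wps,start=None):
    "how far to go per row, tool axes: n rows of tx,ty,tz (mm),turn (deg) per waypoint x,y,z,theta(tool x heading)"
    p,s=pose(); p=p if start is None else np.array(start,float)
    print('at',p.round(4),'gap',round(s['finger_gap'],4),'F',s['wrist_force'].round(1),'t',round(s['clock'],2))
    for q in wps:
        q=np.array(q,float);d=q-p;d[3]=(d[3]+180)%360-180
        n=max(1,int(np.ceil(max(np.linalg.norm(d[:3])/.040,abs(d[3])/7.1))))
        S=np.zeros((2,2))
        for k in range(n):
            t=np.radians(p[3]+d[3]*k/n);S+=np.array([[np.cos(t),np.sin(t)],[np.sin(t),-np.cos(t)]])
        v=np.linalg.solve(S,d[:2])
        print(n,'x [',(v*1000).round(1),(-d[2]/n*1000).round(1),(-d[3]/n).round(2),']');p=q
E
python3 - <<'E'
from h import *
plan((.4,-.3,.2,24.3),(.42,0,.2,40),(.41,.29,.15,85.9),(.4117,.3039,.06,85.9))
r=env.read_camera('top')
for z in(.15,.42): print(pix2w(r,403,215,z))
E
```

```text
at [ 0.2364 -0.5238  0.2416 24.2828] gap 0.0853 F [-0.  -0.4 -0.4] t 0.15
8 x [ [ 30.2 -17.1] 5.2 -0.0 ]
8 x [ [ 21.6 -30.9] -0.0 -1.96 ]
8 x [ [ 31.6 -19.7] 6.3 -5.74 ]
3 x [ [4.7 0.2] 30.0 -0.0 ]
[ 0.61204033 -0.15915307  0.15      ]
[ 0.56901774 -0.10839405  0.42      ]
```

```bash

python3 -m jog '[[-1,0.030,-0.017,0.005,0],[-1,0.030,-0.017,0.005,0],[-1,0.030,-0.017,0.005,0],[-1,0.030,-0.017,0.005,0]]' | tail -3
python3 -m jog '[[-1,0.030,-0.017,0.005,0],[-1,0.030,-0.017,0.005,0],[-1,0.030,-0.017,0.005,0],[-1,0.030,-0.017,0.005,0]]' >/dev/null
python3 -m jog '[[-1,0.0216,-0.031,0,-2],[-1,0.0216,-0.031,0,-2],[-1,0.0216,-0.031,0,-2],[-1,0.0216,-0.031,0,-2]]' >/dev/null
python3 -m jog '[[-1,0.0216,-0.031,0,-2],[-1,0.0216,-0.031,0,-2],[-1,0.0216,-0.031,0,-2],[-1,0.0216,-0.031,0,-2]]' >/dev/null
python3 -m jog '[[0,0.0316,-0.0197,0.006,-5.7],[0,0.0316,-0.0197,0.006,-5.7],[0,0.0316,-0.0197,0.006,-5.7],[0,0.0316,-0.0197,0.006,-5.7]]' >/dev/null
python3 -m jog '[[0,0.0316,-0.0197,0.006,-5.7],[0,0.0316,-0.0197,0.006,-5.7],[0,0.0316,-0.0197,0.006,-5.7],[0,0.0316,-0.0197,0.006,-5.7]]' 
python3 -m jog '[[0,0,0,0,0],[0,0,0,0,0]]' >/dev/null
python3 - <<'E'
from h import *
cam('wrist','w1.png')
plan((.4117,.3039,.06,85.9))
E
```

```text
wrist_force: [1.1, -0.3, -0.3]
finger_gap: 0.0856
grip_force: 0.0
clock: 2.2
tcp_pos: [0.407, 0.2912, 0.1539]
orientation: [0.0, 0.73, 0.683, 0.0]
wrist_force: [-0.0, 0.4, -0.3]
finger_gap: 0.0423
grip_force: 0.0
at [ 0.4065  0.2896  0.154  85.9586] gap 0.043 F [ 0.5  0.8 -0.4] t 2.42
3 x [ [4.9 1.4] 31.3 0.02 ]
```

View pics/w1.png

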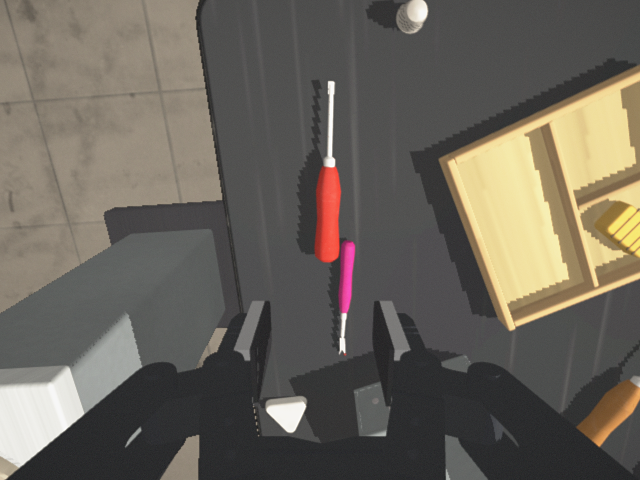

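Wrist view: screwdriver tip (331,83), handle end (327,262), ripper end (348,242), ripper fork (342,352), thimble top (415,8). The ripper only overlaps the very end of the handle.

```bash
python3 - <<'E'
from h import *
r=cam('wrist')
a,b=pix2w(r,331,83,.009)[:2],pix2w(r,327,262,.009)[:2];d=(b-a)/np.linalg.norm(b-a);print('sd',np.linalg.norm(b-a),np.degrees(np.arctan2(*d[::-1])),g:=(a+b)/2+.028*d)
e,f=pix2w(r,342,352,.005)[:2],pix2w(r,348,242,.005)[:2];k=(f-e)/np.linalg.norm(f-e);print('rip',np.linalg.norm(f-e),np.degrees(np.arctan2(*k[::-1])),(e+f)/2+.021*k)
plan((*g,.06,np.degrees(np.arctan2(*d[::-1]))+180),(*g,.013,np.degrees(np.arctan2(*d[::-1]))+180))
for c in[(441,160),(512,329)]: print(pix2w(r,*c,.02))
E
```

```text
sd 0.12858669124560718 -94.97118153181493 [0.41209291 0.29882479]
rip 0.09937501129487201 84.25933640557159 [0.42334175 0.24799387]
at [ 0.4071  0.2889  0.1542 85.8581] gap 0.0426 F [0.5 0.3 0.5] t 2.47
3 x [ [3.4 1.4] 31.4 0.28 ]
2 x [ [0. 0.] 23.5 -0.0 ]
[0.49173254 0.33609933 0.02      ]
[0.55167737 0.1998536  0.02      ]
```

```bash

python3 -m jog '[[0,0.004,0.0014,0.0314,0.2],[0,0.004,0.0014,0.0314,0.2],[0,0.004,0.0014,0.0314,0.2],[0,0,0,0.0235,0],[0,0,0,0.0235,0]]' 60 >/dev/null
python3 -m jog '[[1,0,0,0,0],[1,0,0,0,0],[1,0,0,0,0],[1,0,0,0,0]]' 60
python3 -m jog '[[1,0,0,-0.02,0],[1,0,0,-0.03,0],[1,0,0,-0.04,0],[1,0,0,-0.04,0]]'
python3 - <<'E'
from h import *
r=cam('wrist','w2.png')
plan((.47,.16,.14,97),(.5103,.0378,.12,107.8))
E
```

```text
clock: 3.22
tcp_pos: [0.4131, 0.3001, 0.0137]
orientation: [0.0, 0.736, 0.677, 0.0]
wrist_force: [-0.1, -0.0, -1.3]
finger_gap: 0.0176
grip_force: 60.7
clock: 3.55
tcp_pos: [0.4115, 0.3, 0.1444]
orientation: [-0.0, 0.736, 0.677, -0.001]
wrist_force: [0.5, 1.4, -0.7]
finger_gap: 0.0175
grip_force: 60.7
at [ 0.4157  0.3023  0.1531 85.2498] gap 0.0175 F [1.9 0.3 4.3] t 3.6
4 x [ [-35.5  13.8] 3.3 -2.94 ]
4 x [ [-32.   4.] 5.0 -2.7 ]
```

View pics/w2.png

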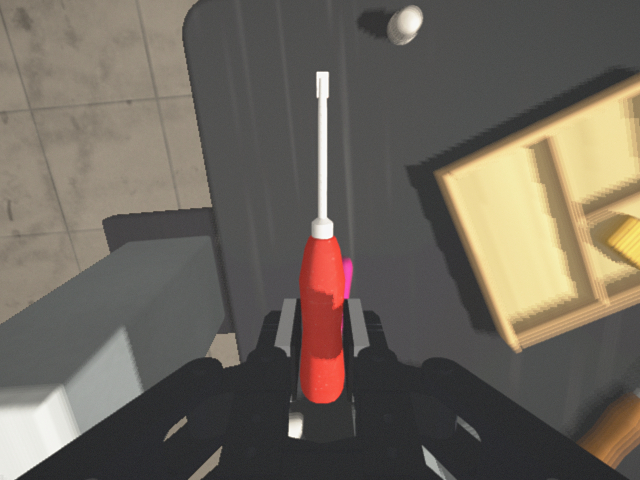

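Screwdriver is held straight, with its tip at (322,72). On to the box.

```bash
python3 - <<'E'
from h import *
r=cam('wrist');p,_=pose();t=pix2w(r,322,72,p[2]-.004)[:2]-p[:2];print('tip dist (want .092)',np.linalg.norm(t),np.degrees(np.arctan2(*t[::-1])),p)
E
python3 -m jog '[[1,-0.0355,0.0138,0.003,-3],[1,-0.0355,0.0138,0.003,-3],[1,-0.0355,0.0138,0.003,-3],[1,-0.0355,0.0138,0.003,-3]]' >/dev/null
python3 -m jog '[[1,-0.032,0.004,0.005,-2.7],[1,-0.032,0.004,0.005,-2.7],[1,-0.032,0.004,0.005,-2.7],[1,-0.032,0.004,0.005,-2.7],[1,0,0,0,0]]' 
python3 -m jog '[[1,0,0,0,0],[1,0,0,0,0]]' >/dev/null
python3 - <<'E'
from h import *
r=cam('wrist','w3.png'); r=cam('top','t3.png')
plan((.5103,.0378,.017,107.8))
E
```

```text
tip dist (want .092) 0.09431529700435091 85.40325396183614 [ 0.41636665  0.30262166  0.15051196 85.24613668]
clock: 4.4
tcp_pos: [0.5095, 0.0317, 0.1106]
orientation: [0.001, 0.589, 0.808, -0.0]
wrist_force: [1.1, 0.1, -0.7]
finger_gap: 0.0175
grip_force: 60.8
at [5.071000e-01 3.750000e-02 1.112000e-01 1.081201e+02] gap 0.0176 F [-0.4 -0.1 -0.4] t 4.67
3 x [ [-0.2  1.1] 31.4 0.11 ]
```

View pics/w3.png

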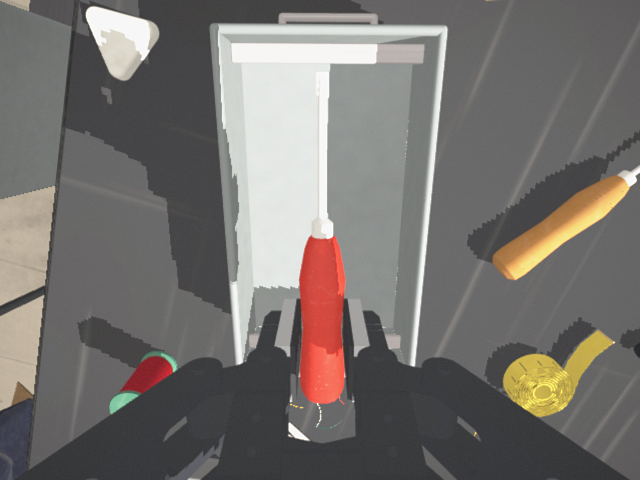

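The screwdriver is centred over the box: far rim corners at (213,27) and (447,27), far ledge at (232–424,53). I'll use these to refine the box pose.

```bash
python3 - <<'E'
from h import *
r=cam('wrist');a=pix2w(r,212,26,.054)[:2];b=pix2w(r,448,26,.054)[:2];w=b-a
th=np.degrees(np.arctan2(w[1],w[0]));ax=np.radians(th+90);u=np.array([np.cos(ax),np.sin(ax)])
print('width',np.linalg.norm(w),'box y axis',th+90,'centre',c:=(a+b)/2-.092*u)
c=(c+np.array([.5017,.0645]))/2
plan((*(c-.029*u),.06,108),(*(c-.029*u),.0165,108))
E
```

```text
width 0.10318048115382993 box y axis 108.11726534874094 centre [0.50244941 0.06352256]
at [5.071000e-01 3.760000e-02 1.113000e-01 1.081528e+02] gap 0.0175 F [-0.4  0.1 -0.2] t 4.72
2 x [ [-1.2  1.7] 25.6 0.08 ]
2 x [ [0. 0.] 21.8 -0.0 ]
```

Excellent agreement: the box is at (0.502, 0.064) with its axis at 108°. Lower and release.

```bash

python3 -m jog '[[1,-0.001,0.002,0.0256,0],[1,-0.001,0.002,0.0256,0],[1,0,0,0.0218,0],[1,0,0,0.014,0],[1,0,0,0.007,0]]' >/dev/null
python3 -m jog '[[1,0,0,0,0],[0.3,0,0,0,0],[0.3,0,0,0,0],[0.3,0,0,0,0]]' 
python3 -m jog '[[0.3,0,0,-0.03,0],[0.3,0,0,-0.04,0],[0,0,0,-0.04,0],[-1,0,0,-0.04,0],[-1,0,0,0,0]]' 
python3 - <<'E'
from h import *
r=cam('wrist','w4.png')
# next: tray grip at centre, theta 187.4
plan((.40,-.08,.2,145),(.4602,-.2545,.17,187.4))
E
```

```text
clock: 5.47
tcp_pos: [0.5126, 0.0364, 0.0177]
orientation: [0.001, 0.587, 0.81, 0.0]
wrist_force: [0.2, 0.6, 0.1]
finger_gap: 0.0298
grip_force: 0.0
clock: 5.88
tcp_pos: [0.5167, 0.0358, 0.1757]
orientation: [0.006, 0.587, 0.81, 0.004]
wrist_force: [1.8, -0.2, -0.3]
finger_gap: 0.0654
grip_force: 0.0
at [5.155000e-01 3.590000e-02 1.725000e-01 1.080915e+02] gap 0.0722 F [ 0.6  0.1 -0.4] t 5.93
6 x [ [ -5.6 -27.2] -4.6 -6.15 ]
6 x [ [-18.7 -25.3] 5.0 -7.07 ]
```

View pics/w4.png

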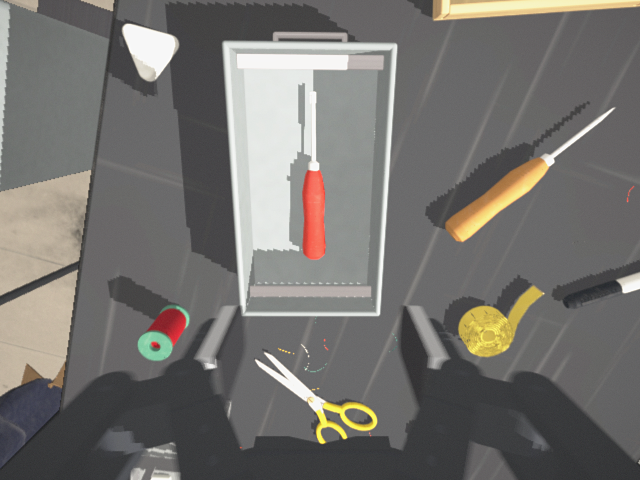

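The screwdriver lies flat mid-box (313,175). Next the lift-out tray, stopping slightly beyond it for a look.

```bash

python3 -m jog '[[-1,-0.0056,-0.0272,-0.0046,-6.1],[-1,-0.0056,-0.0272,-0.0046,-6.1],[-1,-0.0056,-0.0272,-0.0046,-6.1]]' >/dev/null
python3 -m jog '[[-1,-0.0056,-0.0272,-0.0046,-6.1],[-1,-0.0056,-0.0272,-0.0046,-6.1],[-1,-0.0056,-0.0272,-0.0046,-6.1]]' >/dev/null
python3 -m jog '[[-1,-0.0187,-0.0253,0.002,-7.1],[-1,-0.0187,-0.0253,0.002,-7.1],[-1,-0.0187,-0.0253,0.002,-7.1]]' >/dev/null
python3 -m jog '[[-1,-0.0187,-0.0253,0.002,-7.1],[-1,-0.0187,-0.0253,0.002,-7.1],[-1,-0.0187,-0.0253,0.002,-7.1],[0,0,0,0,0],[0,0,0,0,0]]' 
python3 - <<'E'
from h import *
r=cam('wrist','w5.png')
plan((.4602,-.2545,.1,187.4))
E
```

```text
clock: 7.1
tcp_pos: [0.4546, -0.2535, 0.1814]
orientation: [-0.001, -0.058, 0.998, 0.001]
wrist_force: [-1.1, 0.2, 0.0]
finger_gap: 0.0639
grip_force: 0.0
at [   0.4539   -0.2524    0.1817 -173.3373] gap 0.0565 F [-0.9  0.1 -0.8] t 7.15
3 x [ [-2. -1.] 27.2 -0.25 ]
```

View pics/w5.png

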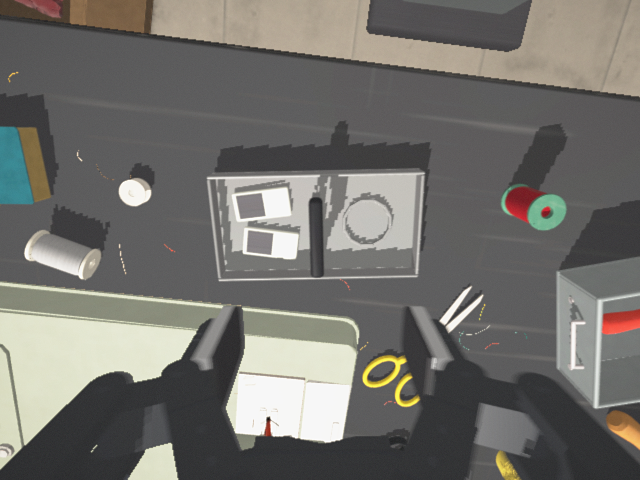

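Wrist view: tray rim corners (208,177), (424,171), (419,276), (218,280); bar ends (316,199) and (316,276); bobbin top (135,190); cup (368,219).

```bash
python3 - <<'E'
from h import *
r=cam('wrist');q=np.array([pix2w(r,*p,.02)[:2] for p in[(208,177),(424,171),(419,276),(218,280)]])
e=(q[1]+q[2]-q[0]-q[3])/2;print('tray',q.mean(0),np.linalg.norm(e),np.degrees(np.arctan2(*e[::-1])))
a,b=pix2w(r,316,200,.05)[:2],pix2w(r,316,275,.05)[:2];w=b-a;print('bar',(a+b)/2,np.linalg.norm(w),np.degrees(np.arctan2(*w[::-1])))
print('bobbin',pix2w(r,135,191,.011),'cup',pix2w(r,368,219,.005))
g=(q.mean(0)+(a+b)/2)/2
plan((*g,.07,187),(*g,.037,187))
E
```

```text
tray [ 0.4578876  -0.25560941] 0.16653817291628623 98.06953284702
bar [ 0.45717627 -0.25617429] 0.05688868043946452 6.40859125666768
bobbin [ 0.44655574 -0.40335819  0.011     ] cup [ 0.44923071 -0.2140198   0.005     ]
at [   0.4537   -0.2517    0.1821 -173.2905] gap 0.0492 F [ 0.3 -0.3  0.6] t 7.2
3 x [ [-1.1 -1.5] 37.4 -0.1 ]
1 x [ [-0.  0.] 33.0 -0.0 ]
```

```bash

python3 -m jog '[[0,-0.001,-0.0016,0.0374,-0.1],[0,-0.001,-0.0016,0.0374,-0.1],[0,-0.001,-0.0016,0.0374,-0.1],[0,0,0,0.022,0],[0,0,0,0.01,0]]' 80 
python3 -m jog '[[1,0,0,0,0],[1,0,0,0,0],[1,0,0,0,0],[1,0,0,0,0],[1,0,0,0,0]]' 80
python3 -m jog '[[1,0,0,-0.01,0],[1,0,0,-0.02,0],[1,0,0,-0.03,0],[1,0,0,-0.03,0],[1,0,0,-0.03,0]]' 
python3 -m jog '[[1,0,0,0,0]]' >/dev/null
python3 - <<'E'
from h import *
plan((.41,-.1,.15,190),(.502,.064,.15,198))
E
```

```text
clock: 7.62
tcp_pos: [0.4554, -0.254, 0.0355]
orientation: [-0.002, -0.062, 0.998, 0.002]
wrist_force: [-0.7, 0.8, 0.1]
finger_gap: 0.0428
grip_force: 0.0
clock: 8.03
tcp_pos: [0.4593, -0.2577, 0.0406]
orientation: [0.001, -0.062, 0.998, -0.001]
wrist_force: [-0.7, 1.3, 6.5]
finger_gap: 0.0081
grip_force: 79.5
clock: 8.45
tcp_pos: [0.4578, -0.2568, 0.1607]
orientation: [-0.0, -0.062, 0.998, -0.0]
wrist_force: [0.8, 0.4, -1.7]
finger_gap: 0.0079
grip_force: 78.3
at [ 4.611000e-01 -2.593000e-01  1.658000e-01 -1.729263e+02] gap 0.0083 F [ 0.3 -1.1 -1.3] t 8.53
5 x [ [ 5.5 33. ] 3.2 -0.59 ]
5 x [ [-25.4  27.8] -0.0 -1.6 ]
```

```bash
python3 - <<'E'
from h import *
plan((.415,-.2,.13,188),(.41,-.05,.13,193),(.502,.064,.13,198))
E
python3 -m jog '[[1,0.018,0.022,0.009,0.2],[1,0.022,0.032,0.014,0.4]]'>/dev/null
python3 - <<'E'
from h import *
plan((.415,-.2,.13,188),(.41,-.05,.13,193),(.502,.064,.13,198))
E
```

```text
at [ 4.611000e-01 -2.593000e-01  1.658000e-01 -1.729263e+02] gap 0.0083 F [ 0.3 -1.1 -1.3] t 8.53
3 x [ [12.7 21.6] 11.9 -0.31 ]
4 x [ [-5.2 37.2] -0.0 -1.25 ]
4 x [ [-29.6  21.6] -0.0 -1.25 ]
at [ 4.148000e-01 -2.113000e-01  1.379000e-01 -1.736374e+02] gap 0.0084 F [ 0.3  0.9 -2.2] t 8.7
1 x [ [-1.4 11.3] 7.9 -1.64 ]
4 x [ [-5.2 37.2] -0.0 -1.25 ]
4 x [ [-29.6  21.6] -0.0 -1.25 ]
```

```bash

python3 -m jog '[[1,-0.0014,0.0113,0.008,-1.6],[1,-0.005,0.037,0,-1.2],[1,-0.005,0.037,0,-1.2],[1,-0.005,0.037,0,-1.2],[1,-0.005,0.037,0,-1.2]]' 
python3 -m jog '[[1,-0.0296,0.0216,0,-1.2],[1,-0.0296,0.0216,0,-1.2],[1,-0.0296,0.0216,0,-1.2],[1,-0.0296,0.0216,0,-1.2]]' >/dev/null
python3 -m jog '[[1,0,0,0,0],[1,0,0,0,0],[1,0,0,0,0]]'
python3 - <<'E'
from h import *
r=cam('wrist','w6.png');plan((.502,.064,.13,198))
E
```

```text
clock: 9.12
tcp_pos: [0.4057, -0.0462, 0.1277]
orientation: [0.0, -0.112, 0.994, -0.0]
wrist_force: [1.9, -0.8, -2.0]
finger_gap: 0.0082
grip_force: 78.6
clock: 9.7
tcp_pos: [0.4981, 0.066, 0.1273]
orientation: [-0.001, -0.154, 0.988, -0.0]
wrist_force: [0.0, -0.2, -2.1]
finger_gap: 0.0083
grip_force: 78.8
at [ 4.979000e-01  6.550000e-02  1.273000e-01 -1.623461e+02] gap 0.0082 F [-0.8 -0.2 -2.3] t 9.75
1 x [ [-3.5 -2.6] -2.7 -0.35 ]
```

View pics/w6.png

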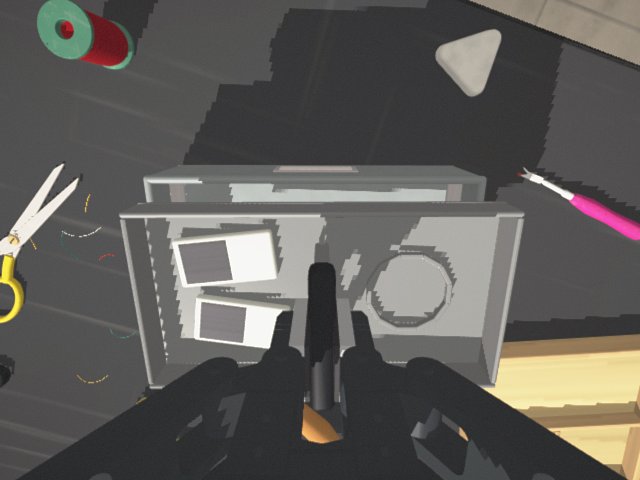

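Tray hangs level. Tray near-rim corners are at (122,213) and (523,212); box near-rim corners at (146,178) and (485,178). Comparing both.

```bash
python3 - <<'E'
from h import *
r=cam('wrist');p,_=pose()
def edge(a,b,z,half):
    a,b=pix2w(r,*a,z)[:2],pix2w(r,*b,z)[:2];w=(b-a);L=np.linalg.norm(w);w/=L
    n=np.array([w[1],-w[0]]); m=(a+b)/2
    if np.dot(n,p[:2]-m)<0:n=-n
    print('L',L,'ydir',np.degrees(np.arctan2(w[1],w[0])),'c',c:=m+half*n);return c
t=edge((122,210),(523,209),p[2]-.039+.02,.044);b=edge((146,178),(485,178),.054,.052)
print('tray-tcp',t-p[:2],'box-tray',b-t)
E
```

```text
L 0.16117019264345914 ydir 107.82189172352558 c [0.49661568 0.06520545]
L 0.18122185675968577 ydir 107.67114620885404 c [0.50109068 0.06269089]
tray-tcp [-1.31191906e-03  6.72319089e-05] box-tray [ 0.004475   -0.00251456]
```

```bash

python3 -m jog '[[1,-0.0038,-0.0033,0.005,-0.2],[1,0,0,0.012,0],[1,0,0,0.012,0],[1,0,0,0.008,0],[1,0,0,0,0]]' 
python3 -m jog '[[1,0,0,0.007,0],[1,0,0,0.007,0],[1,0,0,0.004,0],[1,0,0,0,0],[1,0,0,0,0]]' 
python3 - <<'E'
from h import *
r=cam('wrist','w7.png');plan((.5025,.0635,.069,198))
E
```

```text
clock: 10.22
tcp_pos: [0.5021, 0.063, 0.0888]
orientation: [-0.002, -0.155, 0.988, 0.0]
wrist_force: [-0.4, 0.1, -1.8]
finger_gap: 0.0082
grip_force: 78.7
clock: 10.63
tcp_pos: [0.5034, 0.0639, 0.0724]
orientation: [-0.0, -0.155, 0.988, 0.0]
wrist_force: [-1.1, 0.8, -1.4]
finger_gap: 0.0086
grip_force: 78.8
at [ 5.037000e-01  6.390000e-02  7.270000e-02 -1.621216e+02] gap 0.0085 F [-0.5 -0.6 -2.5] t 10.68
1 x [ [1.3 0. ] 3.7 -0.12 ]
```

View pics/w7.png

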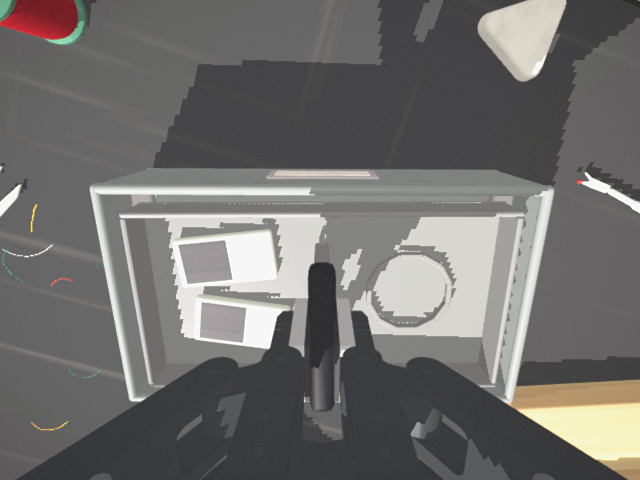

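Tray is inside the walls with even gaps left and right. Lower until it touches.

```bash

python3 -m jog '[[1,0.001,0,0.003,0],[1,0,0,0,0],[1,0,0,0,0]]' | egrep 'tcp|wrist'
python3 -m jog '[[1,0,0,0.002,0],[1,0,0,0,0],[1,0,0,0,0]]' | egrep 'tcp|wrist'
```

```text
tcp_pos: [0.5037, 0.0636, 0.0706]
wrist_force: [0.7, -0.2, 3.6]
tcp_pos: [0.5038, 0.0636, 0.0705]
wrist_force: [-6.6, 0.8, 20.3]
```

Seated: it stopped at 0.0705 and the force rose. Open and retreat, then go to the bobbin.

```bash

python3 -m jog '[[1,0,0,-0.002,0],[0.3,0,0,0,0],[0.3,0,0,0,0],[0.3,0,0,0,0],[0.3,0,0,-0.01,0]]' | egrep 'tcp|wrist|gap'
python3 -m jog '[[0.3,0,0,-0.03,0],[0.3,0,0,-0.03,0],[0.3,0,0,-0.03,0],[0.3,0,0,0,0],[0.3,0,0,0,0]]' | egrep 'tcp|wrist|gap'
python3 - <<'E'
from h import *
r=cam('wrist','w8.png');plan((.40,-.08,.17,198),(.40,-.3,.15,190),(.447,-.4035,.12,190))
E
```

```text
tcp_pos: [0.501, 0.0635, 0.0779]
wrist_force: [-0.2, 0.2, 0.5]
finger_gap: 0.0302
tcp_pos: [0.5043, 0.0635, 0.172]
wrist_force: [-0.0, 0.0, -0.1]
finger_gap: 0.0298
at [ 5.031000e-01  6.350000e-02  1.703000e-01 -1.621282e+02] gap 0.0303 F [-0.5 -0.5 -1.1] t 12.07
5 x [ [ 28.5 -21. ] 0.1 -0.03 ]
6 x [ [  9.3 -35.5] 3.3 1.33 ]
3 x [ [ -9.4 -36.7] 10.0 -0.0 ]
```

View pics/w8.png

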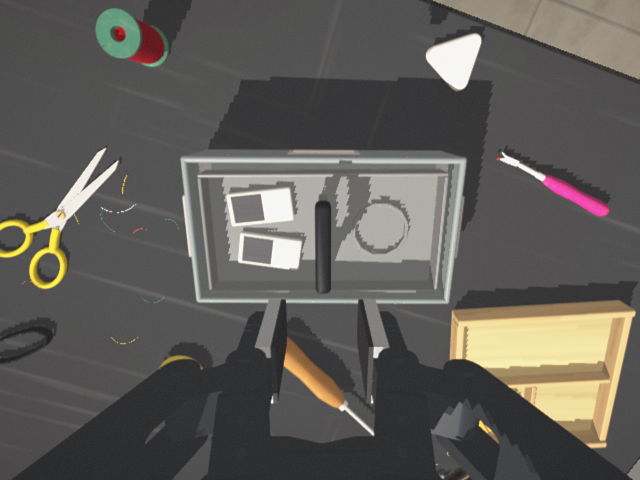

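Tray is seated level on the ledges, cup centred at (382,225). Saving the cup position and planning to the bobbin, with the tool turned so the fingers later close across the box.

```bash
python3 - <<'E'
from h import *
r=cam('wrist');print('cup',pix2w(r,382,225,.035))
q=np.array([pix2w(r,*p,.05)[:2] for p in[(202,174),(446,177)]]);print('tray edge',q,np.degrees(np.arctan2(*(q[1]-q[0])[::-1])))
print('wood corners',[pix2w(r,*p,.02)[:2].round(4) for p in[(452,311),(634,303)]], 'rip', [pix2w(r,*p,.005)[:2].round(4) for p in[(500,155),(606,212)]])
plan((.40,-.06,.17,170),(.40,-.3,.16,130),(.44,-.47,.14,108))
E
```

```text
cup [0.48390937 0.10284442 0.035     ]
tray edge [[ 0.48445763 -0.02540121]
 [ 0.43710989  0.1276086 ]] 107.1942910690409
wood corners [array([0.5385, 0.1877]), array([0.4858, 0.3266])] rip [array([0.4111, 0.1759]), array([0.4254, 0.2762])]
at [ 5.023000e-01  6.360000e-02  1.692000e-01 -1.621283e+02] gap 0.0297 F [-0.5 -0.  -0.4] t 12.12
5 x [ [ 23.4 -22.4] -0.2 5.57 ]
7 x [ [-16.  -31.1] 1.4 5.71 ]
5 x [ [-33.4 -10.8] 4.0 4.4 ]
```

```bash

python3 -m jog '[[0.3,0.0234,-0.0224,0,5.6],[0.3,0.0234,-0.0224,0,5.6],[0.3,0.0234,-0.0224,0,5.6],[0.3,0.0234,-0.0224,0,5.6],[0.3,0.0234,-0.0224,0,5.6]]' >/dev/null
python3 -m jog '[[0.3,-0.016,-0.031,0.0014,5.7],[0.3,-0.016,-0.031,0.0014,5.7],[0.3,-0.016,-0.031,0.0014,5.7],[0.3,-0.016,-0.031,0.0014,5.7]]' >/dev/null
python3 -m jog '[[0.3,-0.016,-0.031,0.0014,5.7],[0.3,-0.016,-0.031,0.0014,5.7],[0.3,-0.016,-0.031,0.0014,5.7]]' >/dev/null
python3 -m jog '[[0.3,-0.0334,-0.0108,0.004,4.4],[0.3,-0.0334,-0.0108,0.004,4.4],[0.3,-0.0334,-0.0108,0.004,4.4],[0.3,-0.0334,-0.0108,0.004,4.4],[0.3,-0.0334,-0.0108,0.004,4.4]]' >/dev/null
python3 -m jog '[[0.2,0,0,0,0],[0.2,0,0,0,0],[0.2,0,0,0,0]]' 
python3 - <<'E'
from h import *
r=cam('wrist','w9.png');plan((.447,-.4035,.016,108))
print(w2pix(r,(.447,-.4035,.011)))
i=r['img'].astype(int);m=((i.min(2)>150)&(i.max(2)-i.min(2)<60)).astype('uint8')
n,_,st,ce=cv2.connectedComponentsWithStats(m)
for k in range(1,n):
    if st[k,4]>150: print(st[k],ce[k].round(1),pix2w(r,*ce[k],.011)[:2].round(4))
E
```

```text
clock: 13.78
tcp_pos: [0.4398, -0.4681, 0.1379]
orientation: [-0.002, 0.588, 0.809, 0.001]
wrist_force: [0.6, 0.1, -0.8]
finger_gap: 0.0344
grip_force: 0.0
at [  0.4401  -0.4677   0.1386 108.0242] gap 0.0338 F [ 0.4  0.5 -0.2] t 13.83
4 x [ [14.7  6.6] 30.7 0.01 ]
(np.float64(362.21808668882795), np.float64(151.56314610959976))
[ 417    0  170  354 1714] [502.  175.1] [ 0.5418 -0.389 ]
[  441     0   199   441 41763] [576.2 250.3] [ 0.6164 -0.4211]
[169 130  20  40 354] [178.7 145.8] [ 0.3307 -0.4374]
[347 143  33  33 843] [363.  158.8] [ 0.4491 -0.4077]
[ 84 152  36  32 434] [101.6 167.4] [ 0.2843 -0.4673]
[ 380  227   70   72 1658] [416.7 266.4] [ 0.5125 -0.468 ]
[117 308  34  32 739] [133.4 323.8] [ 0.3238 -0.5792]
[ 95 333  18  23 237] [105.  344.3] [ 0.3056 -0.6043]
[113 335  32  29 585] [128.4 349.1] [ 0.3237 -0.603 ]
[438 446  24  34 510] [448.4 464. ] [ 0.6107 -0.6328]
```

```bash
python3 - <<'E'
from h import *
plan((.4485,-.4045,.05,108),(.4485,-.4045,.016,108))
E
python3 -m jog '[[0,0.019,0.0095,0.03,0],[0,0.019,0.0095,0.03,0],[0,0.019,0.0095,0.03,0],[0,0,0,0,0],[0,0,0,0,0]]' >/dev/null
python3 - <<'E'
from h import *
plan((.4485,-.4045,.016,108))
E
```

```text
at [  0.4401  -0.4677   0.1386 108.0242] gap 0.0338 F [ 0.4  0.5 -0.2] t 13.83
3 x [ [19.2  9.2] 29.5 0.01 ]
1 x [ [0. 0.] 34.0 -0.0 ]
at [ 4.490000e-01 -4.020000e-01  4.820000e-02  1.081716e+02] gap 0.043 F [ 0.1 -0.3 -0.3] t 14.25
1 x [ [-2.2 -1.2] 32.2 0.17 ]
```

```bash

python3 -m jog '[[0,-0.002,-0.001,0.02,0],[0,0,0,0.012,0],[0,0,0,0,0],[0.5,0,0,0,0],[0.5,0,0,0,0]]' 25 | egrep 'tcp|gap|wrist'
python3 -m jog '[[1,0,0,0,0],[1,0,0,0,0],[1,0,0,0,0],[1,0,0,0,0]]' 25 | egrep 'tcp|gap|grip|wrist'
python3 -m jog '[[1,0,0,-0.02,0],[1,0,0,-0.03,0],[1,0,0,-0.04,0],[1,0,0,-0.02,0],[1,0,0,0,0]]' 25 | egrep 'tcp|gap|grip'
python3 - <<'E'
from h import *
cam('wrist','w10.png')
plan((.40,-.25,.13,108),(.41,-.05,.13,108),(.488,.1035,.13,108))
E
```

```text
tcp_pos: [0.4508, -0.4097, 0.0198]
wrist_force: [-0.4, -0.3, 0.0]
finger_gap: 0.0215
tcp_pos: [0.4509, -0.4097, 0.0198]
wrist_force: [-0.4, 0.2, 7.1]
finger_gap: 0.0177
grip_force: 24.8
tcp_pos: [0.4524, -0.4114, 0.1344]
finger_gap: 0.0178
grip_force: 24.4
at [  0.4515  -0.4104   0.1316 107.9711] gap 0.018 F [-1.  -0.9 -1.1] t 15.47
5 x [ [33.7  0.1] 0.3 -0.01 ]
6 x [ [31.2 11.9] -0.0 -0.0 ]
5 x [ [24.4 24.3] -0.0 -0.0 ]
```

```bash
python3 - <<'E'
from h import *
a=cam('wrist')['img'][180:460,220:420];b=cam('scene')['img'][100:240,340:440]
m=np.hstack([cv2.resize(a,(400,560)),cv2.resize(b,(400,560))])
cv2.imwrite('pics/m1.png',m[:,:,::-1])
for _ in range(4): print(pose()[0].round(4))
E
```

```text
[  0.4498  -0.4084   0.1277 107.9716]
[  0.4498  -0.4084   0.1277 107.9716]
[  0.4498  -0.4084   0.1277 107.9716]
[  0.4498  -0.4084   0.1277 107.9716]
```

View pics/m1.png

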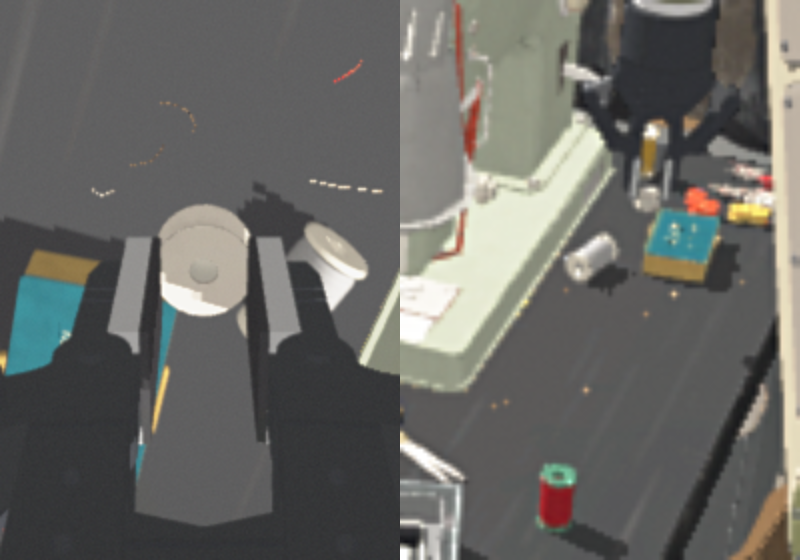

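Bobbin is gripped level at the front half of the pads, its centre at about wrist pixel (321.5,315). Working out its offset from the TCP.

```bash
python3 - <<'E'
from h import *
r=cam('wrist');p,_=pose()
for dz in (-.009,-.004): 
    b=pix2w(r,321.5,315,p[2]+dz)[:2]-p[:2];t=np.radians(p[3]);print('offset tool x,y',b@[np.cos(t),np.sin(t)],b@[np.sin(t),-np.cos(t)])
plan((.40,-.25,.13,108),(.40,-.05,.13,108),(.485,.07,.16,108))
E
```

```text
offset tool x,y 0.0017738081367146892 0.00037892054226413224
offset tool x,y 0.004565226989553176 0.0003845453745569192
at [  0.4493  -0.4079   0.1268 107.9692] gap 0.0181 F [ 0.7  0.5 -0.5] t 15.62
5 x [ [33.1  0.4] -0.6 -0.01 ]
5 x [ [38.  12.4] -0.0 -0.0 ]
4 x [ [22.  29.5] -7.5 -0.0 ]
```

```bash

python3 -m jog '[[1,0.033,0,0,0],[1,0.033,0,0,0],[1,0.033,0,0,0],[1,0.033,0,0,0],[1,0.033,0,0,0]]' >/dev/null
python3 -m jog '[[1,0.038,0.0124,0,0],[1,0.038,0.0124,0,0],[1,0.038,0.0124,0,0],[1,0.038,0.0124,0,0],[1,0.038,0.0124,0,0]]' >/dev/null
python3 - <<'E'
from h import *
plan((.46,-.01,.16,108),(.51,.03,.16,108))
E
python3 -m jog '[[1,0.015,0.035,-0.015,0],[1,0.015,0.035,-0.015,0],[1,0.010,0.035,0,0]]' >/dev/null
python3 - <<'E'
from h import *
plan((.51,.03,.16,108))
E
```

```text
at [ 3.977000e-01 -4.970000e-02  1.264000e-01  1.079233e+02] gap 0.018 F [ 1.1  0.9 -0.3] t 16.45
3 x [ [ 6.2 23.8] -11.2 -0.03 ]
2 x [ [11.3 30. ] -0.0 -0.0 ]
at [4.872000e-01 2.110000e-02 1.587000e-01 1.080567e+02] gap 0.0182 F [ 0.7 -0.9  0.4] t 16.7
1 x [ [ 1.4 24.5] -1.3 0.06 ]
```

```bash

python3 -m jog '[[1,0,0.022,0,0],[1,0,0,0,0],[1,0,0,0,0]]' >/dev/null
python3 - <<'E'
from h import *
r=cam('wrist');p,_=pose();g=cv2.cvtColor(r['img'],cv2.COLOR_RGB2GRAY)
u,v=w2pix(r,(.488,.1035,.036));f=240/np.tan(np.radians(r['fov_y'])/2);R=.019*f/np.linalg.norm(r['T'][:3,3]-[.488,.1035,.036]);print('pred',u,v,R,p)
c=cv2.HoughCircles(g,cv2.HOUGH_GRADIENT,1,8,param1=80,param2=12,minRadius=int(R*.85),maxRadius=int(R*1.2))
vis=r['img'].copy()
for x,y,q in c[0]:
    if abs(x-u)<50 and abs(y-v)<50: print(x,y,q,pix2w(r,x,y,.036)[:2].round(4));cv2.circle(vis,(int(x),int(y)),int(q),(255,0,0),1)
cv2.imwrite('pics/m2.png',vis[:,:,::-1])
E
```

```text
pred 331.2089518206504 118.79543423717459 28.82680766370016 [5.06260436e-01 2.57756008e-02 1.55968145e-01 1.08007259e+02]
332.5 120.5 31.1 [0.4891 0.1028]
332.5 112.5 26.8 [0.4876 0.1073]
341.5 122.5 25.4 [0.4948 0.1034]
```

View pics/m2.png

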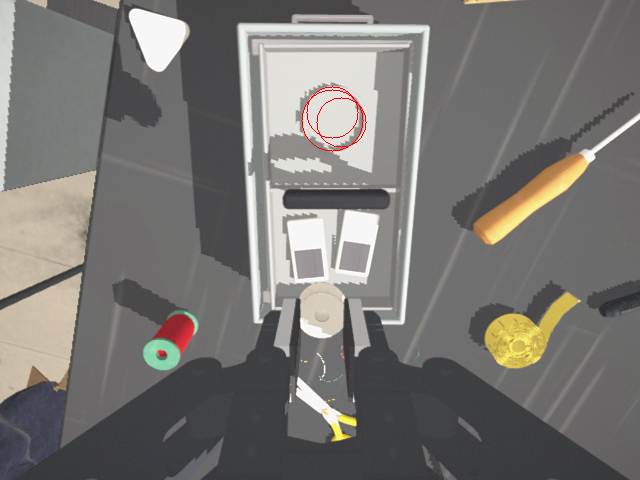

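The cup ring is centred at (332,119) → (0.489, 0.1035), with the bobbin still held at (322,316). Moving over the cup and lowering.

```bash
python3 - <<'E'
from h import *
plan((.490,.1005,.12,108),(.490,.1005,.056,108))
E
python3 -m jog '[[1,0.0375,0.004,0.018,0],[1,0.0375,0.004,0.018,0],[1,0,0,0,0],[1,0,0,0,0],[1,0,0,0,0]]' >/dev/null
python3 - <<'E'
from h import *
plan((.490,.1005,.057,108))
E
```

```text
at [5.063000e-01 2.580000e-02 1.560000e-01 1.080073e+02] gap 0.0178 F [-0.1  0.4  0.3] t 17.0
3 x [ [25.4  2.5] 12.0 0.0 ]
2 x [ [0. 0.] 32.0 -0.0 ]
at [4.913000e-01 9.850000e-02 1.216000e-01 1.079559e+02] gap 0.018 F [ 0.1 -0.1 -0.5] t 17.42
2 x [ [ 1.2 -0.3] 32.3 -0.02 ]
```

```bash

python3 -m jog '[[1,0.002,0,0.03,0],[1,0,0,0.02,0],[1,0,0,0.01,0],[1,0,0,0.005,0],[1,0,0,0,0]]' | egrep 'tcp|wrist'
python3 -m jog '[[1,0,0,0.002,0],[1,0,0,0,0],[1,0,0,0,0]]' | egrep 'tcp|wrist'
python3 - <<'E'
from h import *
plan((.490,.1005,.053,108))
E
```

```text
tcp_pos: [0.4914, 0.1, 0.0565]
wrist_force: [0.1, 0.4, 0.4]
tcp_pos: [0.4926, 0.1009, 0.0559]
wrist_force: [-0.6, 0.8, -0.1]
at [4.926000e-01 1.009000e-01 5.590000e-02 1.079557e+02] gap 0.0178 F [-0.6  0.8 -0.1] t 18.08
1 x [ [ 0.5 -2.6] 2.9 -0.04 ]
```

```bash

for i in 1; do python3 -m jog '[[1,0,-0.001,0.0015,0],[1,0,0,0,0],[1,0,0,0,0]]' | egrep 'tcp|wrist'; done
python3 -m jog '[[1,0,0,0.0015,0],[1,0,0,0,0],[1,0,0,0,0]]' | egrep 'tcp|wrist'
python3 -m jog '[[1,0,0,0.001,0],[1,0,0,0,0],[1,0,0,0,0]]' | egrep 'tcp|wrist'
```

```text
tcp_pos: [0.4908, 0.1008, 0.0537]
wrist_force: [0.3, -0.2, -0.2]
tcp_pos: [0.4911, 0.1008, 0.0523]
wrist_force: [-0.3, -0.2, 3.5]
tcp_pos: [0.4911, 0.1008, 0.0521]
wrist_force: [-3.4, 0.6, 11.4]
```

```bash

python3 -m jog '[[1,0,0,-0.001,0],[0.4,0,0,0,0],[0.3,0,0,0,0],[0.3,0,0,0,0],[0.3,0,0,0,0]]' | egrep 'tcp|wrist|gap'
python3 -m jog '[[0.3,0,0,-0.02,0],[0.3,0,0,-0.035,0],[0.3,0,0,-0.035,0]]' >/dev/null
python3 -m jog '[[0.3,-0.036,0,-0.01,0],[0.3,-0.036,0,0,0],[0.3,0,0,0,0],[0.3,0,0,0,0]]' | egrep 'tcp|wrist|gap'
python3 - <<'E'
from h import *
r=cam('wrist');p,_=pose();g=cv2.cvtColor(r['img'],cv2.COLOR_RGB2GRAY)
u,v=w2pix(r,(.489,.1035,.044));f=240/np.tan(np.radians(r['fov_y'])/2);d=np.linalg.norm(r['T'][:3,3]-[.488,.1035,.044]);print('pred',u,v,.0105*f/d,.019*f/d,p)
for a,b in((.0095,.0115),(.017,.021)):
  c=cv2.HoughCircles(g,cv2.HOUGH_GRADIENT,1,5,param1=80,param2=10,minRadius=int(a*f/d),maxRadius=int(b*f/d)+1)
  for x,y,q in c[0]:
    if abs(x-u)<25 and abs(y-v)<25: print(x,y,q,pix2w(r,x,y,.04)[:2].round(4))
x,y=int(u),int(v);print(g[y-40:y+41:8,x-40:x+41:8])
E
```

```text
tcp_pos: [0.4906, 0.1007, 0.0516]
wrist_force: [-0.8, -0.1, -0.1]
finger_gap: 0.0298
tcp_pos: [0.5135, 0.0308, 0.1519]
wrist_force: [-0.3, 0.2, 0.1]
finger_gap: 0.0304
pred 319.50205201224514 123.36343371623873 16.73975820156481 30.290991031402985 [5.12690106e-01 3.17657421e-02 1.51488246e-01 1.07870103e+02]
320.5 124.5 18.3 [0.4898 0.103 ]
314.5 118.5 32.3 [0.4853 0.1052]
319.5 121.5 31.2 [0.4887 0.1045]
320.5 116.5 27.9 [0.4884 0.1074]
315.5 124.5 33.4 [0.4869 0.1021]
325.5 118.5 32.3 [0.4916 0.1072]
[[224 224 224 225 224 227 225 224 224 225 225]
 [225 225 218 158 222 223 226 214 223 225 226]
 [225 223 166 213 144 226 225 223 222 224 225]
 [223 152 226 144 142 250 230 224 156 222 224]
 [225 142 142 142 247 247 247 248 224 205 225]
 [224 141 141 166 247 247 247 247 225 194 224]
 [224 152 225 187 247 247 247 247 141 202 224]
 [140 156 227 224 249 247 247 223 141 226 224]
 [141 140 141 135 197 223 224 141 225 224 223]
 [143 140 141 140 138 192 226 225 223 224 225]
 [207 222 223 221 141 140 139 223 224 224 225]]
```

Bobbin (brightness ~247) is centred and flat inside the cup ring. Now the ripper; I'll locate it by colour.

```bash
python3 - <<'E'
from h import *
plan((.425,.17,.15,84))
E
python3 -m jog '[[0.2,0.034,-0.017,0,6],[0.2,0.038,-0.015,0,6],[0.2,0.038,-0.014,0,6],[0.2,0.037,-0.014,0,6],[0.2,0,0,0,0]]' >/dev/null
python3 -m jog '[[0.2,0,0,0,0],[0.2,0,0,0,0]]' >/dev/null
cat >> h.py <<'E'
def blob(r,lo,hi,z,minA=60):
    h=cv2.cvtColor(r['img'],cv2.COLOR_RGB2HSV);m=cv2.inRange(h,lo,hi)
    n,l,st,ce=cv2.connectedComponentsWithStats(m);k=1+np.argmax(st[1:,4]);ys,xs=np.nonzero(l==k)
    P=np.array([pix2w(r,x,y,z)[:2] for x,y in zip(xs,ys)]);c=P.mean(0);d=np.linalg.svd(P-c,full_matrices=False)[2][0]
    t=(P-c)@d;mid=c+d*(t.max()+t.min())/2
    print('blob',len(P),'mid',mid.round(4),'len',np.ptp(t).round(4),'ang',np.degrees(np.arctan2(d[1],d[0])).round(1),'px',st[k]);return mid,d
E
python3 - <<'E'
from h import *
r=cam('wrist');blob(r,(145,100,60),(170,255,255),.006)
r=cam('top');blob(r,(145,100,60),(170,255,255),.006)
plan((.423,.2505,.06,84))
E
```

```text
at [5.127000e-01 3.180000e-02 1.515000e-01 1.078701e+02] gap 0.0302 F [-1.  -0.3 -0.8] t 19.88
5 x [ [ 30.1 -13.4] 0.3 4.77 ]
blob 1373 mid [0.4233 0.2477] len 0.061 ang -98.3 px [ 289   68   18   94 1373]
blob 1 mid [ 0.2181 -0.5502] len 0.0 ang 0.0 px [573 405   1   1   1]
at [ 0.4328  0.1646  0.1516 84.263 ] gap 0.034 F [0.8 0.5 0.3] t 20.57
4 x [ [21.1 -4.6] 22.9 0.07 ]
```

```bash

python3 -m jog '[[0.2,0.0275,-0.006,0.03,0.4],[0.2,0.0275,-0.006,0.03,0.4],[0.2,0.0275,-0.006,0.03,0.4],[0.2,0,0,0,0],[0.2,0,0,0,0]]' >/dev/null
python3 - <<'E'
from h import *
plan((.4235,.2502,.013,83))
E
```

```text
at [4.22400e-01 2.48200e-01 5.99000e-02 8.30964e+01] gap 0.0341 F [-0.6 -0.2  1.5] t 20.98
2 x [ [1.  0.4] 23.5 0.05 ]
```

```bash

python3 -m jog '[[0.2,0.001,0,0.025,0],[0.2,0,0,0.017,0],[0.2,0,0,0.005,0],[0.2,0,0,0,0]]' 40 | egrep 'tcp|wrist'
python3 -m jog '[[1,0,0,0,0],[1,0,0,0,0],[1,0,0,0,0],[1,0,0,0,0],[1,0,0,0,0]]' 40 | egrep 'tcp|wrist|gap|grip'
python3 -m jog '[[1,0,0,-0.02,0],[1,0,0,-0.03,0],[1,0,0,-0.03,0],[1,0,0,-0.02,0],[1,0,0,0,0]]' 40 | egrep 'tcp|wrist|gap|grip'
python3 -m jog '[[1,0,0,0,0]]' >/dev/null
python3 - <<'E'
from h import *
r=cam('wrist');p,_=pose();blob(r,(145,100,60),(170,255,255),p[2]-.007)
h=cv2.cvtColor(r['img'],cv2.COLOR_RGB2HSV)
# wood tray outline from the wrist
m=cv2.inRange(h,(10,50,90),(30,190,255));n,l,st,ce=cv2.connectedComponentsWithStats(m);k=1+np.argmax(st[1:,4]);print(st[k])
r=cam('top');h=cv2.cvtColor(r['img'],cv2.COLOR_RGB2HSV);m=cv2.inRange(h[180:285,135:240],(10,50,90),(30,190,255))
m=cv2.morphologyEx(m,cv2.MORPH_CLOSE,np.ones((7,7)));c=max(cv2.findContours(m,0,2)[0],key=cv2.contourArea);R=cv2.minAreaRect(c);B=cv2.boxPoints(R)+[135,180]
q=np.array([pix2w(r,*x,.02)[:2] for x in B]);print('wood',q.mean(0),q.round(4))
E
```

```text
tcp_pos: [0.4239, 0.2485, 0.0147]
wrist_force: [0.4, -0.3, 1.1]
tcp_pos: [0.4252, 0.2499, 0.0165]
wrist_force: [0.8, -2.4, 7.0]
finger_gap: 0.0094
grip_force: 41.2
tcp_pos: [0.4267, 0.2513, 0.12]
wrist_force: [-0.1, -0.3, -0.1]
finger_gap: 0.0093
grip_force: 40.4
blob 3038 mid [0.4253 0.2509] len 0.0619 ang -96.9 px [ 308  251   28  134 3038]
[  416     0   224   301 46297]
wood [0.59009816 0.2975661 ] [[0.6318 0.3998]
 [0.6901 0.2541]
 [0.5476 0.1962]
 [0.4909 0.3402]]
```

```bash
python3 - <<'E'
from h import *
plan((.549,.303,.11,112))
E
python3 -m jog '[[1,0.024,0.025,0,-5.8],[1,0.021,0.027,0,-5.8],[1,0.018,0.028,0,-5.8],[1,0.015,0.030,0,-5.8],[1,0.005,0.010,0,-5.8]]' >/dev/null
python3 -m jog '[[1,0,0,0,0],[1,0,0,0,0]]' >/dev/null
python3 - <<'E'
from h import *
plan((.549,.303,.05,112))
r=cam('wrist');p,_=pose();blob(r,(145,100,60),(170,255,255),p[2]-.01)
cv2.imwrite('pics/x.png',r['img'][:,:,::-1])
for q in[(.4909,.3402,.02),(.6318,.3998,.02)]: print(w2pix(r,q))
h=cv2.cvtColor(r['img'],cv2.COLOR_RGB2HSV);m=cv2.inRange(h,(10,50,90),(30,190,255))
for y in range(0,300,20):
    xs=np.nonzero(m[y])[0]; print(y,xs.min() if len(xs) else None,xs.max() if len(xs) else None)
E
```

```text
at [ 0.4232  0.2499  0.1145 83.0612] gap 0.0095 F [-0.3  1.  -0.3] t 22.33
5 x [ [ 8.6 26.2] 0.9 -5.79 ]
at [  0.5392   0.3389   0.1126 111.9607] gap 0.0092 F [-0.1  0.2 -0. ] t 22.92
2 x [ [-18.5  -2.2] 31.3 -0.02 ]
blob 2820 mid [0.5397 0.3383] len 0.0621 ang -67.9 px [ 310  252   25  133 2820]
(np.float64(249.2240786112351), np.float64(222.73766478503666))
(np.float64(501.938527573759), np.float64(218.98012952331987))
0 None None
20 None None
40 None None
60 None None
80 None None
100 None None
120 None None
140 None None
160 None None
180 None None
200 None None
220 None None
240 253 491
260 254 488
280 255 485
```

```bash

python3 -m jog '[[1,-0.0185,-0.0025,0.02,0],[1,-0.0185,-0.0025,0.03,0],[1,0,0,0.02,0],[1,0,0,0.012,0],[1,0,0,0,0]]' | egrep 'tcp|wrist'
python3 -m jog '[[1,0,0,0,0],[1,0,0,0,0]]' | egrep 'tcp|wrist'
```

```text
tcp_pos: [0.5463, 0.3013, 0.0298]
wrist_force: [0.2, -0.4, 0.8]
tcp_pos: [0.55, 0.3036, 0.0343]
wrist_force: [-0.6, -1.0, -0.5]
```

```bash

python3 -m jog '[[1,0,0,0.006,0],[1,0,0,0.004,0],[1,0,0,0,0],[1,0,0,0,0]]' | egrep 'tcp|wrist'
python3 -m jog '[[1,0,0,0.002,0],[1,0,0,0,0],[1,0,0,0,0]]' | egrep 'tcp|wrist'
```

```text
tcp_pos: [0.5493, 0.3032, 0.0229]
wrist_force: [-0.1, 0.3, 0.2]
tcp_pos: [0.5495, 0.303, 0.0209]
wrist_force: [0.1, -0.1, -1.1]
```

```bash

python3 -m jog '[[0.6,0,0,0.0003,0],[0.6,0,0,0,0],[0.6,0,0,0,0],[0.6,0,0,0,0]]' | egrep 'tcp|wrist|gap'
python3 -m jog '[[0.6,0,0,-0.02,0],[0.6,0,0,-0.03,0],[0.4,0,0,-0.04,0],[0.2,0,0,-0.04,0]]' >/dev/null
python3 -m jog '[[0,0,0,0,0],[0,0,0,0,0]]' >/dev/null
python3 - <<'E'
from h import *
r=cam('top');blob(r,(140,60,60),(175,255,255),.009)
t=r['img'][225:260,160:225];h=cv2.cvtColor(r['img'],cv2.COLOR_RGB2HSV)
r=cam('wrist');blob(r,(145,100,60),(170,255,255),.01)
plan((.48,.35,.15,95))
E
```

```text
tcp_pos: [0.5496, 0.303, 0.0207]
wrist_force: [0.1, 0.3, 0.0]
finger_gap: 0.0172
blob 100 mid [0.5502 0.3048] len 0.0585 ang 112.7 px [173 246  25  12 100]
blob 914 mid [0.5497 0.3014] len 0.0609 ang -67.7 px [313 192  14  79 914]
at [  0.5492   0.3029   0.1502 112.0512] gap 0.0429 F [ 0.5 -0.4 -0.6] t 25.07
3 x [ [ 21.6 -17.8] 0.1 5.68 ]
```

The ripper lies where intended. On to the thimble.

```bash

python3 -m jog '[[0,0.0216,-0.018,0,5.7],[0,0.0216,-0.018,0,5.7],[0,0.0216,-0.018,0,5.7],[0,0,0,0,0],[0,0,0,0,0]]' >/dev/null
cat >> h.py <<'E'
def grey(r,guess,z,rad=45,thr=140):
    u,v=w2pix(r,guess);i=r['img'].astype(int);m=((i.min(2)>thr)&(np.ptp(i,2)<40)).astype('uint8');y0,x0=max(0,int(v)-rad),max(0,int(u)-rad)
    m=m[y0:int(v)+rad,x0:int(u)+rad];n,l,st,ce=cv2.connectedComponentsWithStats(m)
    print('guess px',round(u),round(v))
    for k in range(1,n):
        if st[k,4]>15: print((st[k]+[x0,y0,0,0,0]),pix2w(r,*(ce[k]+[x0,y0]),z)[:2].round(4))
E
python3 - <<'E'
from h import *
r=cam('wrist');plan((.4745,.426,.06,95));grey(r,(.4745,.4274,.015),.015,thr=110)
r=cam('top');grey(r,(.4745,.4274,.015),.018,12,thr=150)
E
```

```text
at [ 0.4787  0.3497  0.149  95.0886] gap 0.0426 F [-0.1 -0.5  0.1] t 25.53
3 x [ [25.5  0.9] 29.7 0.03 ]
guess px 328 122
[314 105  27  28 578] [0.4741 0.4293]
guess px 128 285
```

```bash

python3 -m jog '[[0,0.026,-0.0023,0.027,0],[0,0.026,-0.0023,0.027,0],[0,0.026,-0.0023,0.027,0],[0,0,0,0,0],[0,0,0,0,0]]' >/dev/null
python3 - <<'E'
from h import *
plan((.4742,.429,.015,95))
E
```

```text
at [4.65100e-01 4.26100e-01 6.66000e-02 9.50254e+01] gap 0.0426 F [0.3 0.4 0.5] t 26.0
2 x [ [1.1 4.7] 25.8 0.01 ]
```

```bash

python3 -m jog '[[0,0.002,0.009,0,0],[0,0,0,0.025,0],[0,0,0,0.020,0],[0,0,0,0.006,0],[0,0,0,0,0]]' 30 | egrep 'tcp|wrist'
python3 -m jog '[[1,0,0,0,0],[1,0,0,0,0],[1,0,0,0,0],[1,0,0,0,0],[1,0,0,0,0]]' 30 | egrep 'tcp|wrist|gap|grip'
```

```text
tcp_pos: [0.4755, 0.4282, 0.018]
wrist_force: [-0.5, 0.1, 1.2]
tcp_pos: [0.4764, 0.4303, 0.0206]
wrist_force: [1.1, -1.8, 6.3]
finger_gap: 0.0132
grip_force: 29.7
```

```bash

python3 -m jog '[[1,0,0,-0.015,0],[1,0,0,-0.025,0],[1,0,0,-0.03,0],[1,0,0,-0.02,0],[1,0,0,0,0]]' | egrep 'tcp|wrist|gap|grip'
python3 -m jog '[[1,0,0,0,0],[1,0,0,0,0]]' >/dev/null
python3 - <<'E'
from h import *
r=cam('wrist');p,_=pose();t=np.radians(p[3])
grey(r,(*p[:2],p[2]-.005),p[2]-.008,80,thr=120)
plan((.6086,.3425,.10,112))
E
```

```text
tcp_pos: [0.4773, 0.4318, 0.1144]
wrist_force: [0.8, 0.6, 1.0]
finger_gap: 0.0127
grip_force: 29.1
guess px 320 326
[ 304  288   36   57 1589] [0.4744 0.4322]
[281 298  21  59 735] [0.4625 0.4271]
[342 298  21  59 734] [0.487  0.4293]
[253 316   7  39 142] [0.4477 0.4208]
at [ 0.4741  0.4293  0.1074 94.9612] gap 0.0127 F [-0.8  0.3 -1. ] t 27.47
5 x [ [-22.6  22.9] 1.5 -3.41 ]
```

```bash

python3 -m jog '[[1,-0.0226,0.023,0.001,-3.4],[1,-0.0226,0.023,0.001,-3.4],[1,-0.0226,0.023,0.001,-3.4],[1,-0.0226,0.023,0.001,-3.4],[1,-0.0226,0.023,0.001,-3.4]]' >/dev/null
python3 -m jog '[[1,0,0,0,0],[1,0,0,0,0],[1,0,0,0,0]]' >/dev/null
python3 - <<'E'
from h import *
plan((.610,.339,.034,112))
r=cam('wrist');p,_=pose();h=cv2.cvtColor(r['img'],cv2.COLOR_RGB2HSV);m=cv2.inRange(h,(10,50,90),(30,190,255))
for z,pt in((.02,(.6318,.3998)),(.02,(.4909,.3402))): print(w2pix(r,(*pt,z)))
for y in range(100,300,20):
    xs=np.nonzero(m[y])[0]; print(y,xs.min() if len(xs) else None,xs.max() if len(xs) else None)
E
```

```text
at [6.088000e-01 3.424000e-01 1.018000e-01 1.118984e+02] gap 0.0128 F [ 0.5 -0.2 -0.5] t 28.13
2 x [ [-1.8 -0.1] 33.9 -0.05 ]
(np.float64(398.40697846104075), np.float64(184.30322484314684))
(np.float64(126.23728567485296), np.float64(188.9285775766677))
100 None None
120 None None
140 None None
160 None None
180 None None
200 133 391
220 136 389
240 139 626
260 142 639
280 145 541
```

```bash

python3 -m jog '[[1,-0.002,0,0.03,0],[1,-0.001,0,0.025,0],[1,0,0,0.012,0],[1,0,0,0,0],[1,0,0,0,0]]' | egrep 'tcp|wrist'
python3 -m jog '[[1,0,0,0.005,0],[1,0,0,0.0025,0],[1,0,0,0,0],[1,0,0,0,0]]' | egrep 'tcp|wrist'
python3 -m jog '[[1,0,0,0.001,0],[1,0,0,0,0],[1,0,0,0,0]]' | egrep 'tcp|wrist'
```

```text
tcp_pos: [0.6097, 0.3405, 0.0362]
wrist_force: [0.2, 0.3, -0.3]
tcp_pos: [0.6115, 0.3403, 0.0299]
wrist_force: [0.6, 0.2, -0.0]
tcp_pos: [0.6113, 0.34, 0.0283]
wrist_force: [-0.8, 0.1, -0.7]
```

```bash

python3 -m jog '[[1,0,0,0.002,0],[1,0,0,0,0],[1,0,0,0,0]]' | egrep 'tcp|wrist'
python3 -m jog '[[1,0,0,0.0015,0],[1,0,0,0,0],[1,0,0,0,0]]' | egrep 'tcp|wrist'
```

```text
tcp_pos: [0.611, 0.34, 0.0259]
wrist_force: [0.3, 0.7, -0.2]
tcp_pos: [0.6113, 0.3401, 0.0247]
wrist_force: [-0.1, -0.1, 0.5]
```

```bash

python3 -m jog '[[1,0,0,0.001,0],[1,0,0,0,0],[1,0,0,0,0]]' | egrep 'tcp|wrist'
python3 -m jog '[[1,0,0,0.001,0],[1,0,0,0,0],[1,0,0,0,0]]' | egrep 'tcp|wrist'
```

```text
tcp_pos: [0.6114, 0.3401, 0.0246]
wrist_force: [-0.8, -0.9, 4.6]
tcp_pos: [0.6114, 0.3401, 0.0245]
wrist_force: [-3.1, -1.3, 11.6]
```

Contact at 0.0246, as expected. Release, retreat and check.

```bash

python3 -m jog '[[1,0,0,-0.0015,0],[0.6,0,0,0,0],[0.5,0,0,0,0],[0.5,0,0,0,0],[0.5,0,0,0,0]]' | egrep 'tcp|wrist|gap'
python3 -m jog '[[0.5,0,0,-0.02,0],[0.5,0,0,-0.03,0],[0.5,0,0,-0.04,0],[0.5,-0.03,0,-0.02,0],[0.5,-0.04,0,0,0]]' >/dev/null
python3 -m jog '[[0.5,0,0,0,0],[0.5,0,0,0,0]]' | egrep 'tcp|wrist'
python3 - <<'E'
from h import *
r=cam('wrist');grey(r,(.609,.343,.02),.018,50,thr=120)
u,v=w2pix(r,(.609,.343,.02));i=r['img'];x,y=int(u),int(v)
for yy in range(y-36,y+37,6): print(' '.join('%3d/%3d'%(i[yy,xx].mean(),np.ptp(i[yy,xx].astype(int))) for xx in range(x-30,x+31,6)))
blob(r,(145,100,60),(170,255,255),.01)
E
```

```text
tcp_pos: [0.6109, 0.34, 0.0236]
wrist_force: [0.5, -0.5, -0.1]
finger_gap: 0.0211
tcp_pos: [0.6383, 0.2731, 0.1343]
wrist_force: [-0.6, -0.4, -0.4]
guess px 319 125
[310 118  25  25 491] [0.6118 0.3406]
207/ 81 205/ 83 197/ 86 199/ 87 211/ 79 213/ 76 214/ 76 211/ 79 214/ 76 214/ 76 140/ 67
206/ 83 204/ 84 197/ 86 199/ 85 210/ 81 211/ 79 212/ 77 214/ 76 214/ 75 214/ 75 133/ 63
137/ 66 125/ 57 172/ 85 198/ 86 211/ 79 212/ 78 213/ 76 213/ 76 213/ 77 213/ 77 135/ 62
125/ 60 126/ 57 119/ 54 175/ 87 211/ 79 212/ 78 213/ 76 213/ 78 214/ 76 213/ 77 214/ 77
129/ 58 126/ 56 120/ 54 125/ 59 134/ 60 149/ 73 213/ 78 213/ 77 213/ 77 212/ 78 197/ 88
124/ 58 125/ 57 119/ 55 131/ 58 132/ 28 118/ 14 110/ 12 215/ 75 212/ 79 212/ 77 158/ 78
206/ 83 126/ 57 120/ 55 132/ 56 173/ 24 218/ 21 232/ 16 160/ 23 212/ 78 212/ 77 142/ 67
206/ 83 204/ 82 120/ 57 131/ 35 208/ 25 229/ 18 244/  5 233/ 16 211/ 80 213/ 77 133/ 64
206/ 81 204/ 83 195/ 86 210/ 82 218/ 25 235/ 16 247/  0 229/ 19 212/ 78 212/ 78 134/ 63
205/ 83 204/ 83 204/ 83 209/ 81 209/ 80 186/ 25 217/ 31 215/ 74 212/ 78 213/ 78 134/ 63
205/ 82 203/ 83 206/ 81 209/ 79 210/ 80 210/ 79 212/ 77 215/ 74 212/ 79 212/ 77 155/ 73
205/ 83 204/ 83 205/ 82 208/ 80 212/ 78 210/ 78 212/ 78 213/ 77 211/ 79 212/ 78 151/ 74
205/ 82 205/ 83 205/ 81 209/ 80 211/ 79 211/ 80 211/ 79 213/ 76 211/ 79 211/ 79 138/ 64
blob 1296 mid [0.5506 0.3016] len 0.0606 ang -67.8 px [ 202  102   21   96 1296]
```

```bash
python3 -c "
from workcell import env
print(env.get_state()['clock'],env.hand_in())"
```

```text
the job is handed in; nothing more can be done
31.2333 None
```

Both kits are made up and handed in at 31 s; the last camera checks showed the bobbin flat in its cup, and the ripper and upright thimble in their compartments, and the awl was never touched.

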